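# Load the test nest and raise the lantern

### The arm

A 7-joint arm with a two-finger parallel gripper is mounted at the origin on the work surface. World frame = base frame: x ahead of the robot, y to its left, z up, the work surface at z = 0. Lengths are in m, angles in rad, forces in N, time in s.
With the tool pointing down it reaches from about 0.35 to 0.9 m from the base axis. Payload 8.1 kg.
Tool frame: the origin (TCP) lies at the very end of the fingers, on their centre line; the grasp point (between the pads) lies 19 mm behind it; x points along the fingers, y is the direction in which the jaws open and shut, and the axes are right-handed (so a half turn about x gives the same grasp; the last joint's range is limited). The gripper opens to 92 mm and grips with 3 to 60 N. Pads are 19 mm wide; open, the fingers measure 130 mm over their backs; the gripper's body (75 mm by 190 mm) begins 47 mm behind the grasp point.
Start: joints at [-1.306, 0.434, 0.025, 1.573, -0.012, 1.134, -0.075], TCP at [0.225, 0.583, 0.197] pointing down, gripper open.
Joint ranges: [-2.62, 2.62], [-0.44, 2.09], [-1.27, 1.32], [0.08, 2.57], [-1.32, 4.46], [0.12, 2], [-2.74, 2.74]. Speed limits (rad/s): [2.22, 2.22, 3.01, 3.01, 3.14, 3.14, 3.14].

### API

Orientations are given as a rotation vector (axis times angle).
In Python, from cell import arm gives the robot as it stands.
- The arm moves only by the tool servo_tool, never from a script. Its argument "plan" is a list of rows, each a list of 2 entries, a list of its own where there are three numbers: the shift along the world's x, y, z in cm, then the turn, a rotation vector about the world's x, y, z in degrees. A call has 1 to 12 rows; each row is the pose to reach, as a shift and turn from the pose measured when the call began; what a row does not reach only later rows make up. A row lasts 1/10 s, in which the tool goes at most 50 mm and 8.59 degrees, less where a joint would pass 70% of its speed; a pose out of reach is approached as far as the arm can. A call with a gripper value outside its range is refused whole. "grip" is the opening, from 0 (shut) to 1 (fully open), set as the call begins (left out, the last holds). The fingers move at their own pace and stop on an object; "squeeze" is the grip in N (left out, the last holds). Time passes only in rows, so rows that repeat a pose let the fingers close. It gives the time, the measured TCP pose, the force and the opening at its end, in the units of the state.
- arm.observe(): the state, without advancing time (a new reading comes with each control period).
- arm.get_image(name): name is "scene" or "side" or "wrist"; returns a dict with "frame" (400x640x3 uint8, blue, green, red), "fx", "fy", "cx", "cy" (pixels), "position" and "rotation" of the camera in the world. Camera axes: x right, y down, z forward; pixel columns grow to the right and rows downward; lengths in m; the calibration is good to about 2 mm. A picture is of the moment at which its call begins. There is no depth.
- arm.sign_off(): hands the job in, once; it reports no verdict.
Trained networks look in a picture, given as the dict that the camera call returned (one of the last four; its "shot" number tells which), for a name from the list of things; names that differ only in an ending like _2 or _b are one class to them, and where a whole thing is asked for, a point or a joint stands for the part that bears it (a point fixed in the world has none). Each returns a list of dicts, best first, with "score" (0 to 1); they miss things now and then, are a little off and sometimes report something else, mostly with a low value. They report only what shows in the picture. A call takes as long as a camera call. They do not tell look-alikes from the thing itself.
- arm.search_frame(picture, query): "at" ([column, row] in pixels, amid what is visible of it).
- arm.trace(picture, query): "pixels" (400x640 bool, what is visible of it) and "at" ([column, row] in pixels, amid what is visible of it).
The state is a dict: "clock": time; "joints": joint angles; "dq": joint speeds; "joint_efforts": joint torques, N m; "position": TCP position; "ee_rot": TCP orientation; "force": force on the tool from outside, world axes, zero at the start; "ft_torque": the same for the moment, N m; "width": opening from 0.0 (shut) to 1.0 (fully open).
Only numpy, scipy, OpenCV 4.12 (cv2) and the standard library are available. Lean on these libraries where they do the work, as an engineer would, in place of code of your own. Each camera call takes 0.05 s, during which the arm holds its last target.

### The job

Put the white plug-in module upright into the pocket of the blue and aluminium test nest, pushed fully home (either way round), let go of it, and swing the nest's steel lever with the yellow post shut over it. Then light the nest: squeeze in the orange button on the side of the lantern's grip, keep it squeezed while you pull the lantern straight up past its first stop to its second stop (the top of its travel), and finish still gripping it there, fully extended, because it sinks when let go. Leave the jar, the blue bottle and the meter where they stand.

Things in the scene. Friction and masses are not known exactly. Their poses are not given: they have to be found in the camera images.
- module_center (a point): Centre of the loose white plug-in module (about 0.1 kg), an upright block 60 (its x) x 26 (its y) x 46 (z) mm with a grey top bearing three green squares; the point is half-way up, 23 mm above its underside. Grasp it across its 26 mm width (its y). It starts standing on the bench.
- nest_seat (a point): The module's centre when fully seated in the fixed nest, 31 mm above the bench; x along the pocket, z up. Pocket 64 (x) x 30 (y) mm on an 8 mm plate (130 x 70 mm); blue walls rise to 20 mm above the bench. Long walls stand only in the outer 11 mm at each corner: the middle 42 mm of each long side is open for fingers down to the plate. Pivot column (20 mm diameter, 56 high) 58 mm along +x.
- nest_lever (a joint): Lever angle (rad) about the vertical pivot. 0 = shut (end stop), bar lengthwise over the pocket; starts open at 1.4 to 1.8. From shut it opens with the post moving to the nest's +y side (clockwise from above). Friction about 0.04 N m; stays where left. Bar underside 57 mm above the bench, 3 mm over a fully seated module; it cannot pass over one standing proud.
- lever_post (a point): The upright yellow post at the end of the lever bar, 14 mm diameter; this point is on its axis, 70 mm above the bench; the post's top is 81 mm above the bench and the bar's top is 63 mm above the bench. Can be pinched from above or pushed from the side.
- lever_pivot (a point): On the lever's vertical pivot axis at the same height as the post point; the post runs on a circle of 92 mm radius about it.
- lamp_grip: Grey grip block on the telescoping lantern, 50 (x) x 26 (y) x 44 (z) mm; origin at its centre, 158 mm above the bench when retracted (its top at 180). The orange button (36 x 32 mm) on its +y side stands 6 mm proud: pinch the grip along y from above to press it in. A round lantern, 48 mm diameter, has its top 32 mm below this centre: keep fingertips above it. The grip slides only straight up.
- lamp_mast (a joint): Extension of the lantern (m): 0 retracted (start), 0.050 first stop, 0.100 second stop, the top of the travel. With the button out, a latch stops it at 0.002 and again at 0.050; with the button in it runs freely to 0.100. It weighs about 0.32 kg and, let go above the first stop, sinks back to about 0.065. The fixed base is a disc 110 mm in diameter.
- lamp_button (a joint): How far the orange button is pressed in (m): 0 out, 0.005 fully in; the latch is released beyond about 0.003. Fully in takes about 6 N.
- jar: White screw-top jar, 56 mm diameter, 85 mm high; origin under its centre. Leave alone.
- cleaner: Blue bottle with yellow cap, 40 mm diameter, 105 mm high; origin under its centre. Leave alone.
- meter: Dark handheld meter lying flat, 85 x 50 x 25 mm; origin under its centre. Leave alone.
Not all that is in view belongs to the job. Of the things that look like the part that bears nest_seat, the larger one is meant. Of the things that look like the part that bears module_center, the smaller one is meant.

How it is judged:
By the outcome, as a careful person would: the job done as asked, in the order asked, and still so for the second after the job is handed in, while the arm keeps its last pose, push and grip.
It also fails if it takes over 69 s, if anything falls off the work surface, if the arm or the gripper's body presses on something with over 40 N, if the wrist force passes 120 N, or if a joint passes its speed limit or range.

## Working session

There is one attempt and no reset: what is moved stays moved. The work goes in short steps, Python scripts to look and compute and a tool call to move; the robot and the scene stay as the last step left them, time stands still between calls to the robot, and variables do not carry over. Pictures are saved under pics/ and viewed, and the job is handed in when it is done.

Besides the shell and the picture viewer there is one more tool, called by a JSON object that holds its "api" and its "payload". servo_tool: Moves the arm, as the interface text tells. Its arguments: {"type":"object","properties":{"plan":{"type":"array","items":{"type":"array"}},"grip":{"type":"number"},"squeeze":{"type":"number"}},"required":["plan"]}

```bash
mkdir -p pics; ls; cat > h.py <<'E'
import numpy as np, cv2
from cell import arm
def shot(name,fn=None):
    p=arm.get_image(name)
    if fn: cv2.imwrite('pics/'+fn,p['frame'])
    return p
def ray(p,uv):
    d=np.array([(uv[0]-p['cx'])/p['fx'],(uv[1]-p['cy'])/p['fy'],1.0])
    return np.array(p['position']),np.array(p['rotation'])@d
def onz(p,uv,z):
    o,d=ray(p,uv); return o+d*(z-o[2])/d[2]
def proj(p,X):
    c=np.array(p['rotation']).T@(np.array(X,float)-np.array(p['position']))
    return np.array([p['fx']*c[0]/c[2]+p['cx'],p['fy']*c[1]/c[2]+p['cy']])
E
python3 - <<'E'
from h import *
for n in ['scene','side','wrist']:
    p=shot(n,n+'0.png'); print(n,p['position'],np.array(p['rotation']).shape,p['fx'])
    for q in (['module_center','nest_seat','lever_post','lamp_grip','lamp_button','jar','cleaner','meter','nest_lever']):
        try: print(q,[(np.round(r['at']),round(r['score'],2)) for r in arm.search_frame(p,q)][:4])
        except Exception as e: print(q,e)
print(arm.observe())
E
```

```text
pics
scene [ 1.42097223 -0.85204058  0.87704336] (3,) 491.32704162857334
module_center [(array([309., 207.]), 0.92), (array([335., 219.]), 0.75)]
nest_seat [(array([204., 275.]), 0.95)]
lever_post [(array([260., 232.]), 0.49)]
lamp_grip [(array([375., 148.]), 0.9), (array([256., 231.]), 0.24)]
lamp_button [(array([372., 150.]), 0.73)]
jar [(array([408., 217.]), 0.62)]
cleaner [(array([333., 259.]), 0.85), (array([307., 205.]), 0.57), (array([374., 147.]), 0.4)]
meter [(array([376., 245.]), 0.64)]
nest_lever [(array([259., 231.]), 0.76), (array([204., 262.]), 0.46)]
side [ 0.41358434 -0.70664826  0.78031934] (3,) 431.6640626592103
module_center [(array([276., 216.]), 0.94), (array([314., 204.]), 0.72)]
nest_seat [(array([337., 376.]), 0.85), (array([292., 306.]), 0.72), (array([390., 234.]), 0.41)]
lever_post [(array([337., 367.]), 0.81), (array([316., 275.]), 0.61)]
lamp_grip [(array([376., 190.]), 0.69), (array([261., 110.]), 0.56)]
lamp_button [(array([314., 276.]), 0.56)]
jar [(array([356., 145.]), 0.69)]
cleaner [(array([389., 233.]), 0.82)]
meter [(array([375., 190.]), 0.9)]
nes
[... 230 characters left out ...]
nest_lever []
{'clock': 1.5, 'joints': array([-1.30560939,  0.43450527,  0.02502368,  1.57326321, -0.01161715,
        1.1340235 , -0.07513266]), 'dq': array([-1.03219253e-04,  2.68843493e-04,  2.78004689e-06,  1.35931606e-03,
       -3.18187538e-04,  2.40518084e-04, -6.94913551e-04]), 'joint_efforts': array([-7.74657292e-04, -6.67656898e+01,  9.83449370e-01, -3.14804399e+01,
       -6.08049030e-02,  3.27956385e-02,  3.02147419e-05]), 'position': array([0.22474443, 0.58315986, 0.19681434]), 'ee_rot': array([ 0.28863677,  1.5514495 , -0.28872245]), 'force': array([-0.66139674, -0.06900693, -0.32197262]), 'ft_torque': array([-0.02377028,  0.02495269,  0.00380068]), 'width': 0.9974991438218124}
```

```bash
sed -i "s/^def shot/from scipy.spatial.transform import Rotation as R\ndef M(p): return R.from_rotvec(p['rotation']).as_matrix()\ndef shot/; s/np.array(p\['rotation'\])/M(p)/" h.py; cat h.py|head -12; python3 -c "
import cv2
for n in ['scene','side']:
    a=cv2.imread(f'pics/{n}0.png'); 
    print(a.shape)
"
```

```text
import numpy as np, cv2
from cell import arm
from scipy.spatial.transform import Rotation as R
def M(p): return R.from_rotvec(p['rotation']).as_matrix()
def shot(name,fn=None):
    p=arm.get_image(name)
    if fn: cv2.imwrite('pics/'+fn,p['frame'])
    return p
def ray(p,uv):
    d=np.array([(uv[0]-p['cx'])/p['fx'],(uv[1]-p['cy'])/p['fy'],1.0])
    return np.array(p['position']),M(p)@d
def onz(p,uv,z):
(400, 640, 3)
(400, 640, 3)
```

View pics/scene0.png

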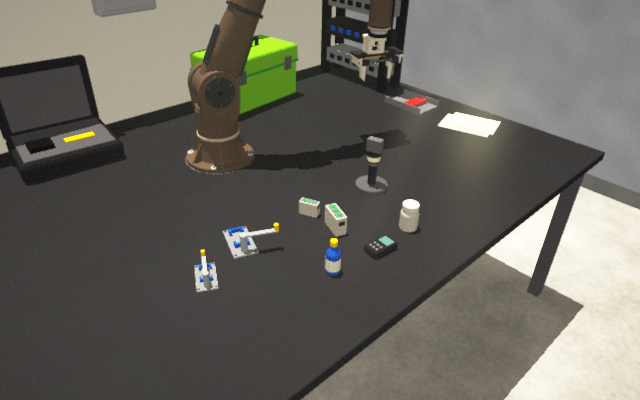

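View pics/side0.png

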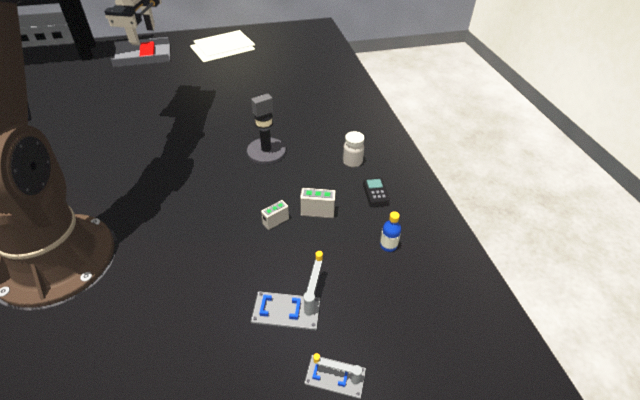

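View pics/wrist0.png

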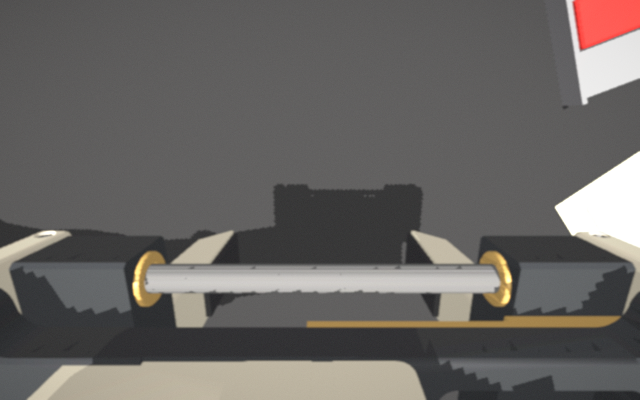

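Candidates. Nest: the large one at side (287,308) / scene (241,240) and a small look-alike at side (336,376) / scene (206,275); I choose the large one. Module: the small one at side (275,215) / scene (310,207) and a big look-alike at side (318,202) / scene (336,219); I choose the small one. Checking in close crops.

```bash
python3 - <<'E'
import cv2,numpy as np
a=cv2.imread('pics/side0.png');b=cv2.imread('pics/scene0.png')
def c(i,x,y,w,h,s): return cv2.resize(i[y:y+h,x:x+w],(w*s,h*s),interpolation=cv2.INTER_CUBIC)
cv2.imwrite('pics/c1.png',c(a,240,180,110,150,4)[:600])
cv2.imwrite('pics/c2.png',c(b,190,190,160,100,5))
E
```

```text
(no output)
```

View pics/c1.png

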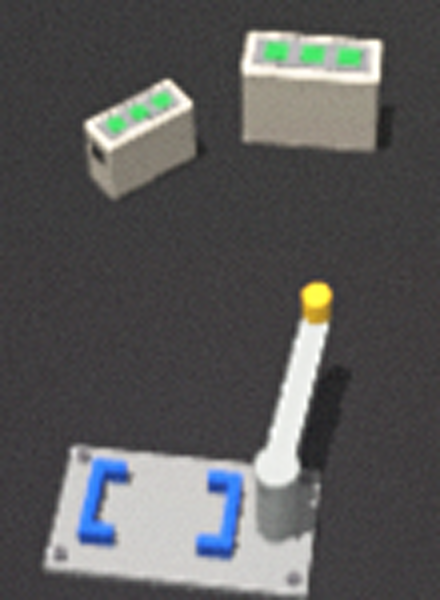

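View pics/c2.png

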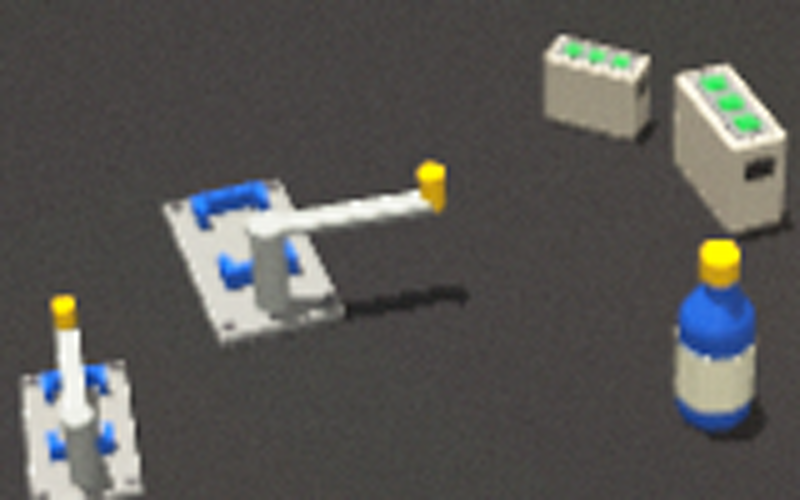

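```bash
python3 - <<'E'
from h import *
a=cv2.imread('pics/side0.png');b=cv2.imread('pics/scene0.png')
def c(i,x,y,w,h,s): return cv2.resize(i[y:y+h,x:x+w],(w*s,h*s),interpolation=cv2.INTER_CUBIC)
cv2.imwrite('pics/c3.png',np.hstack([c(a,235,85,65,80,6),c(b,345,125,60,80,6)]))
p=shot('side')
np.set_printoptions(precision=4,suppress=True)
def show(n,pts,z): 
    P=np.array([onz(p,u,z) for u in pts])[:,:2]; print(n,P.tolist(),'mean',P.mean(0)); 
    if len(P)==4: print([np.linalg.norm(P[i]-P[(i+1)%4]).round(4) for i in range(4)],[np.degrees(np.arctan2(*(P[(i+1)%4]-P[i])[::-1])).round(1) for i in range(4)])
    return P
show('plate',[(260,291.75),(251.75,322.5),(316.25,328.5),(320,298.75)],.008)
show('mod',[(261.75,210.5),(282.75,200.25),(288,205),(267.25,215.75)],.046)
show('post',[(319,252.25)],.081)
show('pivot',[(309.25,296.5)],.063)
show('lamp',[(263,101)],.18)
show('jar',[(354,141)],.085); show('big',[(318,195)],.06);show('meter',[(376,190)],.025);show('cleaner',[(394,217)],.105)
print(p['fx'],p['cx'],p['cy'])
E
```

```text
plate [[0.42968923887159577, -0.1987107923411897], [0.4036322311058934, -0.2642375976318568], [0.5232695796215768, -0.3059717190678973], [0.5465565632854054, -0.2436076350056265]] mean [ 0.4758 -0.2531]
[np.float64(0.0705), np.float64(0.1267), np.float64(0.0666), np.float64(0.1252)] [np.float64(-111.7), np.float64(-19.2), np.float64(69.5), np.float64(159.0)]
mod [[0.46562515692359596, -0.006370994478768988], [0.5195147917921878, 0.015670058915567164], [0.5286606826079855, -0.002688634833025949], [0.4754213557932229, -0.025741334733373256]] mean [ 0.4973 -0.0048]
[np.float64(0.0582), np.float64(0.0205), np.float64(0.058), np.float64(0.0217)] [np.float64(22.2), np.float64(-63.5), np.float64(-156.6), np.float64(116.8)]
post [[0.5585876907979637, -0.18188094962233559]] mean [ 0.5586 -0.1819]
pivot [[0.5183104007077889, -0.26705197542936393]] mean [ 0.5183 -0.2671]
lamp [[0.5171751429033019, 0.2438777626288573]] mean [0.5172 0.2439]
jar [[0.7373791924708435, 0.15115787525452995]] mean [0.7374 0.1512]
big [[0.6023036814461042, 0.0002539887723650436]] mean [0.6023 0.0003]
meter [[0.758912812430204, 0.018945292301278838]] mean [0.7589 0.0189]
cleaner [[0.7319385487484368, -0.14515807308819972]] mean [ 0.7319 -0.1452]
431.6640626592103 317.28057126811655 193.8884414202695
```

View pics/c3.png

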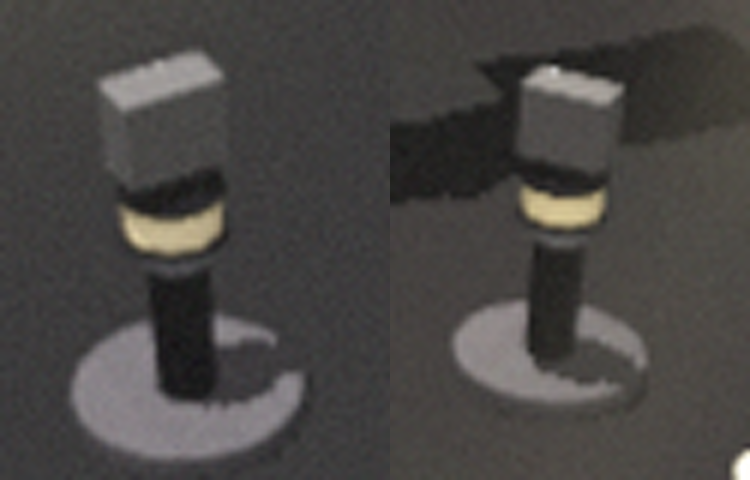

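```bash
python3 - <<'E'
from h import *
np.set_printoptions(precision=4,suppress=True)
s=arm.observe(); T=R.from_rotvec(s['ee_rot']); print(T.as_matrix())
p=shot('wrist'); print('cam in tool',T.inv().apply(p['position']-s['position']), '\n',T.inv().as_matrix()@M(p))
print(np.degrees(np.arctan2(*T.as_matrix()[:2,1][::-1])))
p=shot('side')
def U(c): return [(235+x/6,85+y/6) for x,y in c]
P=np.array([onz(p,u,.18)[:2] for u in U([(100,80),(200,50),(223,76),(127,110)])]); print(P,P.mean(0))
print([np.linalg.norm(P[i]-P[(i+1)%4]).round(4) for i in range(4)],[np.degrees(np.arctan2(*(P[(i+1)%4]-P[i])[::-1])).round(1) for i in range(4)])
p=shot('scene')
P=np.array([onz(p,(345+(x-390)/6,125+y/6),.18)[:2] for x,y in [(520,82),(545,65),(622,85),(608,105)]]); print(P,P.mean(0))
print([np.linalg.norm(P[i]-P[(i+1)%4]).round(4) for i in range(4)],[np.degrees(np.arctan2(*(P[(i+1)%4]-P[i])[::-1])).round(1) for i in range(4)])
E
```

```text
[[ 0.0001  0.3596  0.9331]
 [ 0.      0.9331 -0.3596]
 [-1.      0.      0.0001]]
cam in tool [-0.1872 -0.0001 -0.0712] 
 [[-0.0005 -0.2633  0.9647]
 [ 1.     -0.0001  0.0005]
 [-0.0001  0.9647  0.2633]]
68.92216747415058
[[0.4909 0.2625]
 [0.5363 0.277 ]
 [0.5425 0.2543]
 [0.4988 0.237 ]] [0.5171 0.2577]
[np.float64(0.0476), np.float64(0.0235), np.float64(0.047), np.float64(0.0267)] [np.float64(17.7), np.float64(-74.7), np.float64(-158.4), np.float64(107.1)]
[[0.4963 0.2424]
 [0.4912 0.2681]
 [0.5344 0.2812]
 [0.5451 0.2575]] [0.5168 0.2623]
[np.float64(0.0262), np.float64(0.0452), np.float64(0.0261), np.float64(0.0511)] [np.float64(101.3), np.float64(16.9), np.float64(-65.8), np.float64(-162.9)]
```

{"api": "servo_tool", "payload": {"plan": [[[2, -4, 5], [0, 0, 0]], [[4, -8, 9], [0, 0, 0]], [[27, -58, 9], [0, 0, 43.5]], [[27, -58, 9], [0, 0, 43.5]], [[27, -58, 9], [0, 0, 43.5]], [[27, -58, 9], [0, 0, 43.5]], [[27, -58, 9], [0, 0, 43.5]], [[27, -58, 9], [0, 0, 43.5]], [[27, -58, 9], [0, 0, 43.5]], [[27, -58, 9], [0, 0, 43.5]], [[27, -58, 9], [0, 0, 43.5]], [[27, -58, 9], [0, 0, 43.5]]], "grip": 1, "squeeze": 25}}

```text
clock: 2.9
position: [0.4607, 0.0765, 0.2847]
ee_rot: [-0.307, 1.548, 0.307]
force: [0.7, 0.9, -0.2]
width: 0.999
```

{"api": "servo_tool", "payload": {"plan": [[[3.7, -8.1, -3], [0, 0, 0]], [[3.7, -8.1, -8], [0, 0, 0]], [[3.7, -8.1, -11], [0, 0, 0]], [[3.7, -8.1, -13], [0, 0, 0]], [[3.7, -8.1, -13], [0, 0, 0]], [[3.7, -8.1, -13], [0, 0, 0]]]}}

```text
clock: 3.5
position: [0.4979, -0.0043, 0.1553]
ee_rot: [-0.307, 1.548, 0.308]
force: [-0.2, 0.4, 0.6]
width: 1.001
```

```bash
python3 - <<'E'
from h import *
np.set_printoptions(precision=4,suppress=True)
p=shot('wrist','w1.png');s=arm.observe();print(s['position'],s['clock']); print(proj(p,s['position']))
r=arm.trace(p,'module_center')
for x in r[:3]: print(x['at'],x['score'],x['pixels'].sum())
E
```

```text
[ 0.4987 -0.0041  0.1561] 3.55
[321.4707 232.2229]
[292.6, 263.0] 0.67 2013
[325.3, 182.3] 0.65 1724
```

View pics/w1.png

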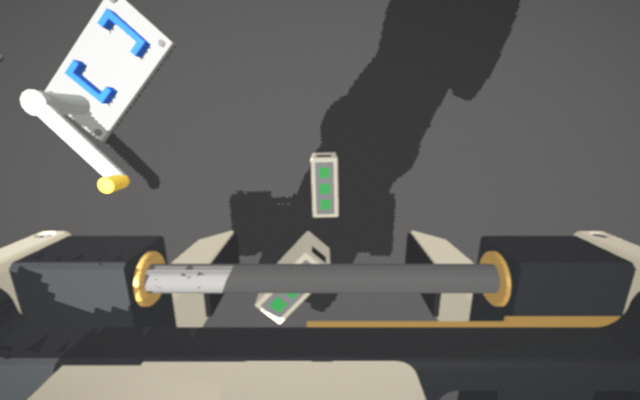

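```bash
python3 - <<'E'
from h import *
np.set_printoptions(precision=4,suppress=True)
p=shot('wrist');
print(p['position'],M(p))
for X in [(.497,-.005,.046),(.602,0,.06),(.518,-.267,.063),(.5586,-.182,.081)]: print(proj(p,X))
for q in [(312,156),(335,155),(339,215),(312,216)]: print(onz(p,q,.046))
E
```

```text
[ 0.4324 -0.0314  0.3434] [[-0.3824  0.8903  0.2471]
 [ 0.924   0.3683  0.1029]
 [ 0.0006  0.2677 -0.9635]]
[321.3493 187.8577]
[286.5842 285.3803]
[ 29.5006 100.5893]
[104.1961 184.9882]
[ 0.4716 -0.0251  0.046 ]
[ 0.4624 -0.0053  0.046 ]
[0.5161 0.0221 0.046 ]
[ 0.5274 -0.0026  0.046 ]
```

```bash
python3 - <<'E'
import cv2,numpy as np
a=cv2.imread('pics/w1.png')
def c(i,x,y,w,h,s): return cv2.resize(i[y:y+h,x:x+w],(w*s,h*s),interpolation=cv2.INTER_CUBIC)
cv2.imwrite('pics/c4.png',c(a,295,140,60,85,7))
cv2.imwrite('pics/c5.png',c(a,10,0,190,195,3))
E
```

```text
(no output)
```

View pics/c4.png

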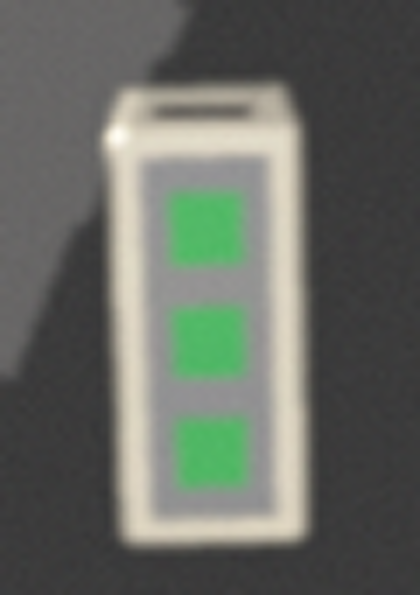

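View pics/c5.png

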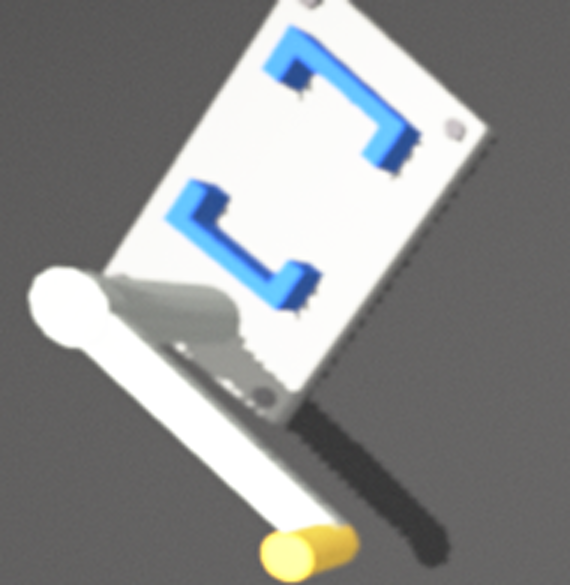

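```bash
python3 - <<'E'
from h import *
np.set_printoptions(precision=4,suppress=True)
p=shot('wrist');s=arm.observe(); print(s['position'],s['ee_rot'])
P=np.array([onz(p,u,.046)[:2] for u in [(310.1,158.9),(337.9,157.9),(339.3,217.9),(312.4,217.9)]]);print(P,P.mean(0))
print([np.linalg.norm(P[i]-P[(i+1)%4]).round(4) for i in range(4)],[np.degrees(np.arctan2(*(P[(i+1)%4]-P[i])[::-1])).round(1) for i in range(4)])
print('grey c',onz(p,(324.9,188.3),.046))
g=onz(p,(295+205.0/7,140+230/7),.046);h=onz(p,(295+212./7,140+453/7),.046);print('squares',g,h,np.degrees(np.arctan2(*(h-g)[:2][::-1])),(g+h)/2)
print('piv',onz(p,(32.7,101.7),.063),'post',onz(p,(106,185.3),.081))
T=R.from_rotvec(s['ee_rot']).as_matrix();print(np.degrees(np.arctan2(T[1,1],T[0,1])))
E
```

```text
[ 0.4989 -0.0039  0.1563] [-0.3072  1.5446  0.3081]
[[ 0.4749 -0.0257]
 [ 0.4639 -0.0016]
 [ 0.5188  0.0236]
 [ 0.5292 -0.0014]] [ 0.4967 -0.0013]
[np.float64(0.0266), np.float64(0.0604), np.float64(0.0271), np.float64(0.0595)] [np.float64(114.5), np.float64(24.6), np.float64(-67.5), np.float64(-155.9)]
grey c [ 0.4961 -0.0016  0.046 ]
squares [ 0.4822 -0.008   0.046 ] [0.5115 0.0052 0.046 ] 24.383773192535735 [ 0.4968 -0.0014  0.046 ]
piv [ 0.518  -0.2643  0.063 ] post [ 0.5584 -0.1805  0.081 ]
112.48249737330595
```

{"api": "servo_tool", "payload": {"plan": [[[-0.2, 0.25, -4], [0, 0, 2]], [[-0.2, 0.25, -9], [0, 0, 2]], [[-0.2, 0.25, -12.5], [0, 0, 2]], [[-0.2, 0.25, -14.2], [0, 0, 2]], [[-0.2, 0.25, -14.2], [0, 0, 2]], [[-0.2, 0.25, -14.2], [0, 0, 2]]], "grip": 0.7}}

```text
clock: 4.3
position: [0.4977, -0.0012, 0.0154]
ee_rot: [-0.335, 1.539, 0.336]
force: [0.9, 0.3, 0.3]
width: 0.698
```

{"api": "servo_tool", "payload": {"plan": [[[0, 0, 0], [0, 0, 0]], [[0, 0, 0], [0, 0, 0]], [[0, 0, 0], [0, 0, 0]], [[0, 0, 0], [0, 0, 0]], [[0, 0, 0], [0, 0, 0]], [[0, 0, 0], [0, 0, 0]], [[0, 0, 0], [0, 0, 0]]], "grip": 0, "squeeze": 25}}

```text
clock: 5.0
position: [0.4991, -0.0021, 0.0167]
ee_rot: [-0.335, 1.537, 0.334]
force: [-2.7, -7.0, 28.5]
width: 0.141
```

```bash
python3 - <<'E'
from h import *
p=shot('wrist','w2.png');q=shot('side','s2.png');r=shot('scene','e2.png')
s=arm.observe();print(s['position'],s['clock'],s['width'],s['force'])
def c(i,x,y,w,h,k): return cv2.resize(i[y:y+h,x:x+w],(w*k,h*k),interpolation=cv2.INTER_CUBIC)
cv2.imwrite('pics/c6.png',np.hstack([c(q['frame'],230,130,100,120,4),c(r['frame'],270,150,100,120,4)]))
E
```

```text
[ 0.4996504  -0.00313669  0.01726026] 5.15 0.09139468380401676 [-3.98097766 -6.35644779 24.89152513]
```

View pics/c6.png

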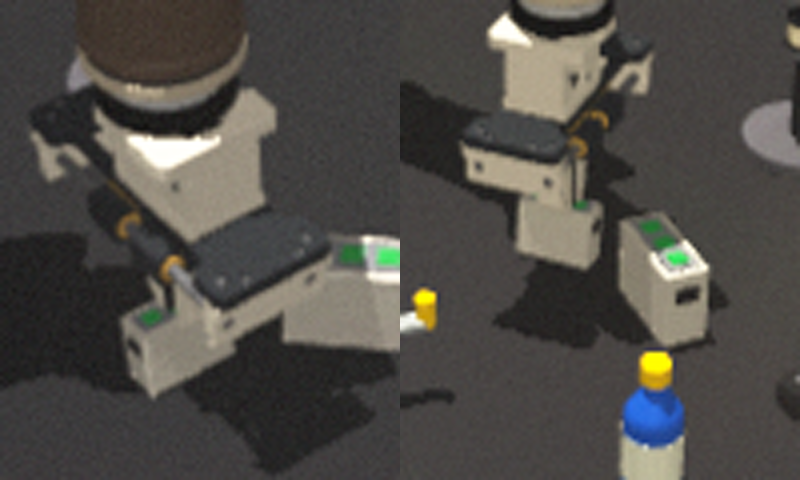

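View pics/w2.png

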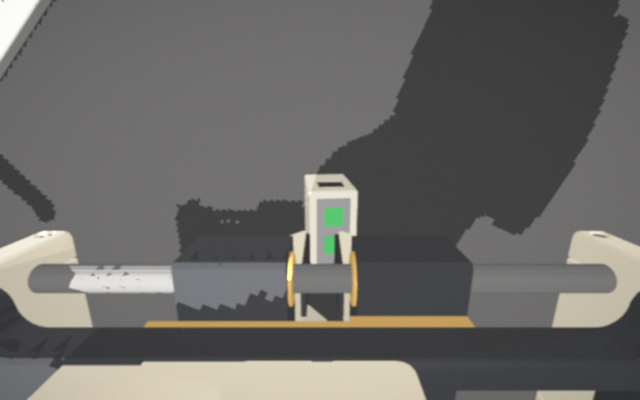

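```bash
python3 - <<'E'
from h import *
a=cv2.imread('pics/w2.png')
def c(i,x,y,w,h,k): return cv2.resize(i[y:y+h,x:x+w],(w*k,h*k),interpolation=cv2.INTER_CUBIC)
cv2.imwrite('pics/c7.png',c(a,275,165,110,100,6)); 
p=shot('wrist','w3.png')
s=arm.observe();print(s['position'],s['ee_rot'],s['clock'],s['width'],s['force'])
for z in (0,.036,.05):
  o=s['position']+np.array([0,0,z]); T=R.from_rotvec(s['ee_rot']).as_matrix()
  print(z,proj(p,o),[proj(p,o+T[:,1]*d) for d in (-.013,.013)])
print([proj(p,(.4967,-.0014,.046)+np.r_[a*.03*np.cos(.426)-b*.013*np.sin(.426),a*.03*np.sin(.426)+b*.013*np.cos(.426),0]) for a in(-1,1) for b in(-1,1)])
E
```

```text
[ 0.4996917  -0.00312122  0.01727536] [-0.33433065  1.53586524  0.33232913] 5.2 0.09631076467838619 [-2.74415735 -6.45931534 24.65903621]
0 [321.52950806 230.68356708] [array([301.21613174, 230.68881216]), array([341.84036888, 230.67832265])]
0.036 [321.30978257 255.548424  ] [array([296.72444924, 255.55663569]), array([345.89143122, 255.54021353])]
0.05 [321.19715459 268.29377526] [array([294.42203507, 268.30375867]), array([347.96790388, 268.28379347])]
[array([301.82928124, 193.4748745 ]), array([351.51489439, 193.48306313]), array([303.69386572, 294.38846164]), array([348.8571701 , 294.42821952])]
```

View pics/c7.png

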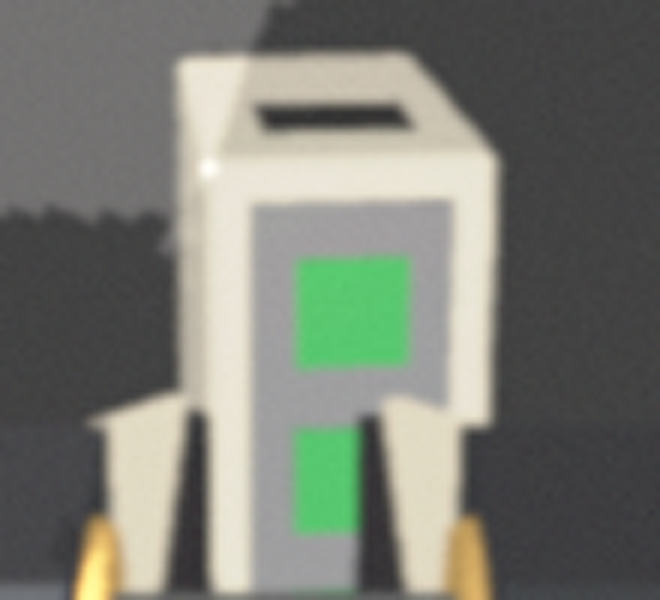

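```bash
python3 - <<'E'
from h import *
def c(i,x,y,w,h,k): return cv2.resize(i[y:y+h,x:x+w],(w*k,h*k),interpolation=cv2.INTER_CUBIC)
def br(i): return (255*(i/255.)**.45).astype(np.uint8)
a=br(cv2.imread('pics/w1.png'));b=br(cv2.imread('pics/w3.png'));q=br(cv2.imread('pics/s2.png'));r=br(cv2.imread('pics/e2.png'))
cv2.imwrite('pics/c8.png',np.vstack([c(a,140,190,200,150,4)]))
cv2.imwrite('pics/c9.png',np.hstack([c(q,250,170,60,70,6),c(r,280,170,60,70,6)]))
E
```

```text
(no output)
```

View pics/c8.png

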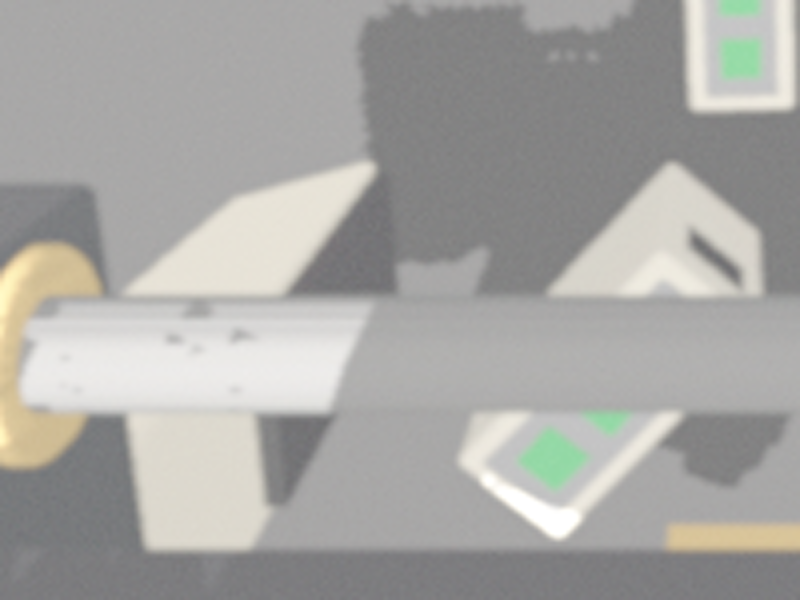

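View pics/c9.png

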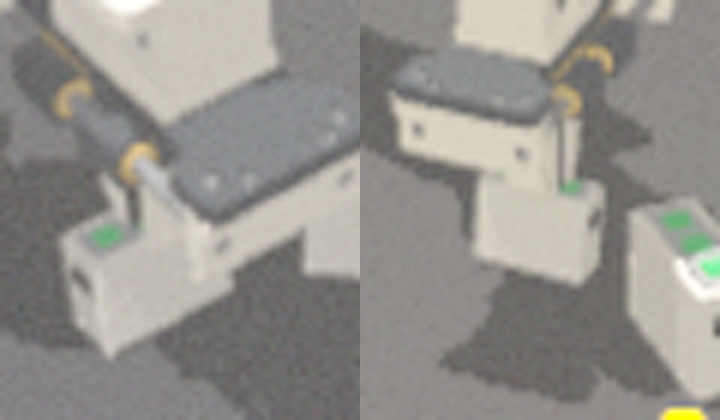

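```bash
python3 - <<'E'
from h import *
np.set_printoptions(precision=3,suppress=True)
s=arm.observe();T=R.from_rotvec(s['ee_rot']).as_matrix()
for n,ox,oy in (('side',250,170),('scene',280,170)):
    p=shot(n)
    for x in (0,-.02,-.032,-.06):
        print(n,x,[(proj(p,s['position']+T@np.array([x,y,0]))-[ox,oy])*6 for y in (-.013,0,.013)])
    q=[(proj(p,(.4967,-.0014,z)+np.r_[a*.03*np.cos(.426)-b*.013*np.sin(.426),a*.03*np.sin(.426)+b*.013*np.cos(.426),0])-[ox,oy])*6 for z in (0,.046) for a in(-1,1) for b in(-1,1)]; print(q)
print(T)
E
```

```text
side 0 [array([177.893, 291.594]), array([159.307, 272.56 ]), array([140.979, 253.789])]
side -0.02 [array([175.113, 257.269]), array([156.291, 238.216]), array([137.734, 219.43 ])]
side -0.032 [array([173.407, 236.214]), array([154.442, 217.153]), array([135.745, 198.361])]
side -0.06 [array([169.315, 185.687]), array([150.004, 166.616]), array([130.972, 147.821])]
[array([109.405, 353.291]), array([ 73.372, 314.481]), array([232.504, 285.182]), array([195.727, 248.272]), array([101.732, 274.593]), array([ 64.659, 235.666]), array([228.909, 206.425]), array([191.04 , 169.462])]
scene 0 [array([170.311, 251.09 ]), array([180.395, 238.046]), array([190.345, 225.174])]
scene -0.02 [array([170.409, 218.582]), array([180.564, 205.663]), array([190.584, 192.916])]
scene -0.032 [array([170.468, 198.852]), array([180.667, 186.01 ]), array([190.729, 173.34 ])]
scene -0.06 [array([170.607, 152.14 ]), array([180.909, 139.485]), array([191.072, 127.001])]
[array([115.628, 261.297]), array([136.075, 235.476]), array([222.252, 288.781]), array([241.543, 262.281]), array([115.531, 187.39 ]), array([136.315, 162.124]), array([223.954, 214.404]), array([243.544, 188.46 ])]
[[ 0.009 -0.413  0.911]
 [ 0.001  0.911  0.413]
 [-1.    -0.003  0.009]]
```

```bash
python3 - <<'E'
from h import *
np.set_printoptions(precision=3,suppress=True)
T=R.from_rotvec([ 0.28863677,  1.5514495 , -0.28872245]).as_matrix(); o=np.array([0.2247,.5832,.1968])
for n in ('side','scene'):
    p=shot(n); a=cv2.imread(f'pics/{n}0.png')
    c=proj(p,o).astype(int); x0=max(c[0]-45,0);y0=max(c[1]-50,0)
    im=cv2.resize(a[y0:y0+75,x0:x0+90],None,fx=6,fy=6,interpolation=cv2.INTER_CUBIC); im=(255*(im/255.)**.5).astype(np.uint8)
    for x,col in((0,(0,0,255)),(-.03,(0,255,0))):
      for y in (-.046,0,.046):
        u=(proj(p,o+T@np.array([x,y,0]))-[x0,y0])*6+3; cv2.circle(im,tuple(u.astype(int)),3,col,-1)
    cv2.imwrite(f'pics/t_{n}.png',im)
E
```

```text
(no output)
```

View pics/t_side.png

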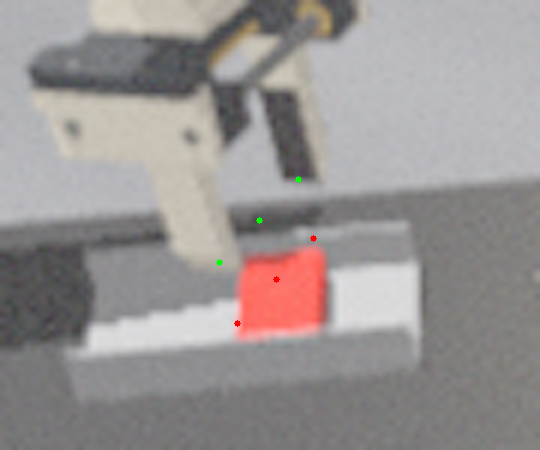

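View pics/t_scene.png

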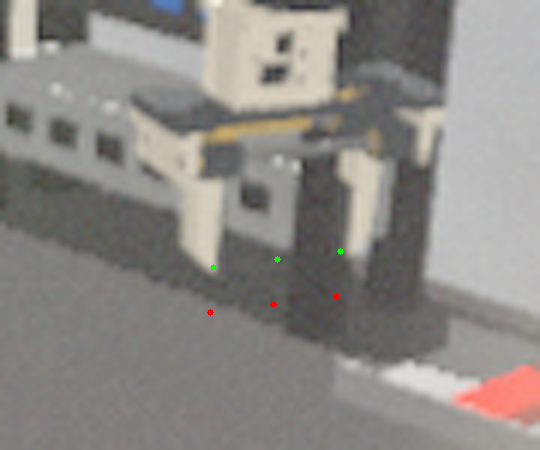

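{"api": "servo_tool", "payload": {"plan": [[[0, 0, 0], [0, 0, 0]], [[0, 0, 0], [0, 0, 0]], [[0, 0, 1], [0, 0, 0]], [[0, 0, 5], [0, 0, 0]], [[0, 0, 10], [0, 0, 0]], [[0, 0, 14], [0, 0, 0]], [[0, 0, 14], [0, 0, 0]], [[0, 0, 14], [0, 0, 0]]], "grip": 0.8}}

```text
clock: 6.2
position: [0.5, -0.0027, 0.1584]
ee_rot: [-0.334, 1.534, 0.333]
force: [0.3, 0.4, -0.7]
width: 0.74
```

```bash
python3 - <<'E'
from h import *
p=shot('wrist','w4.png');q=shot('side','s4.png')
def c(i,x,y,w,h,k): return cv2.resize(i[y:y+h,x:x+w],(w*k,h*k),interpolation=cv2.INTER_CUBIC)
cv2.imwrite('pics/c10.png',np.hstack([c(p['frame'],295,140,60,85,7),c(q['frame'],250,180,60,85,7)]))
s=arm.observe();print(s)
E
```

```text
{'clock': 6.3, 'joints': array([-0.3867132 ,  0.26965081,  0.35477564,  1.95699315, -0.11634272,
        0.92686105,  2.0222666 ]), 'dq': array([ 0.00386095,  0.01544959, -0.00293512,  0.00724715, -0.00241816,
       -0.00074806,  0.00249664]), 'joint_efforts': array([-2.72603275e-02, -4.88374221e+01,  3.53646666e+00, -2.84381872e+01,
        8.08748044e-02,  1.05460180e-02, -7.40583317e-03]), 'position': array([ 0.49875071, -0.00290627,  0.15654399]), 'ee_rot': array([-0.33442889,  1.53752208,  0.33293142]), 'force': array([0.41673846, 1.02275356, 0.06354381]), 'ft_torque': array([0.0241081 , 0.04136261, 0.00319612]), 'width': 0.790757879017566}
```

View pics/c10.png

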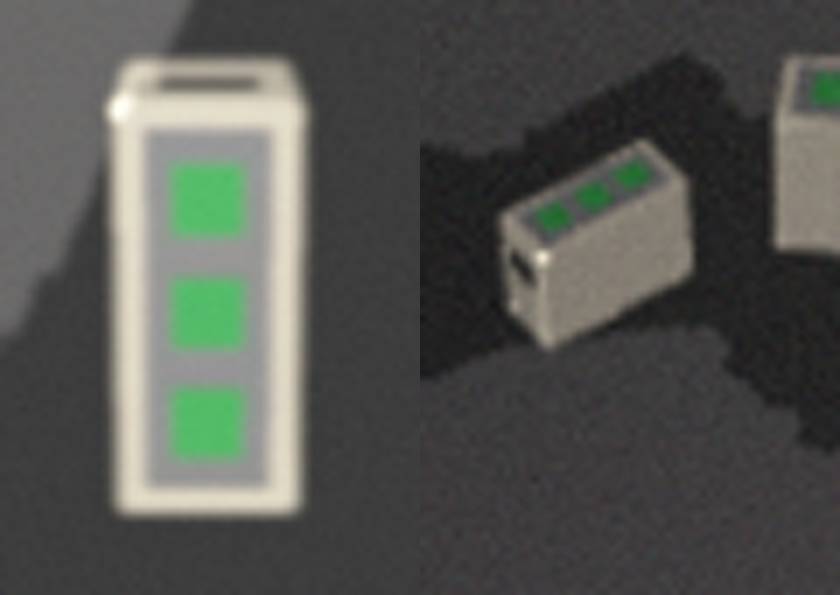

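View pics/w4.png

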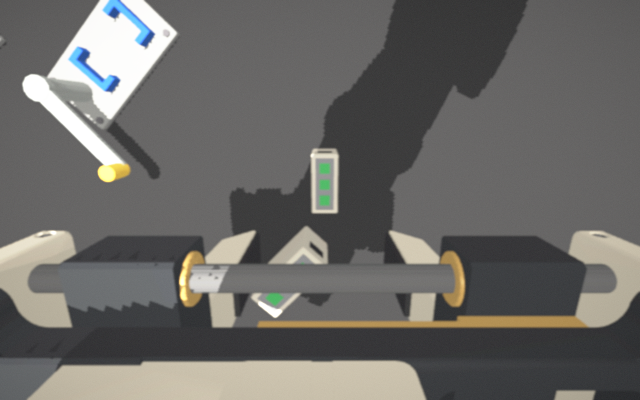

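```bash
python3 - <<'E'
from h import *
np.set_printoptions(precision=4,suppress=True)
p=shot('wrist');s=arm.observe()
T=R.from_rotvec(s['ee_rot']).as_matrix();print(np.degrees(np.arctan2(T[1,1],T[0,1])), s['position'],T[:,0],p['cx'],p['cy'])
g=onz(p,(324.7,168.6),.046);h=onz(p,(324.7,200.4),.046);print('squares',g,h,np.degrees(np.arctan2(*(h-g)[:2][::-1])),(g+h)/2)
# fingertip inner front corners: brightened
im=(255*(p['frame']/255.)**.45).astype(np.uint8)
cv2.imwrite('pics/c11.png',cv2.resize(im[215:340,190:460],None,fx=2.9,fy=2.9,interpolation=cv2.INTER_CUBIC))
for x in (0,-.028,-.031,-.034): print(x,[proj(p,s['position']+T@np.array([x,y,z])) for y,z in ((-.0365,-.0095),(.0365,-.0095),(-.0365,.0095),(.0365,.0095))])
E
```

```text
114.38986712886667 [ 0.4986 -0.003   0.1562] [ 0.0066  0.0004 -1.    ] 321.8674791309362 200.5151843836724
squares [ 0.4785 -0.009   0.046 ] [0.5075 0.0042 0.046 ] 24.544482175689968 [ 0.493  -0.0024  0.046 ]
0 [array([263.7822, 216.0835]), array([379.1426, 216.0776]), array([265.22  , 243.9362]), array([377.7118, 243.9214])]
-0.028 [array([254.6062, 232.1227]), array([388.276 , 232.1096]), array([256.5291, 263.8096]), array([386.3626, 263.7849])]
-0.031 [array([253.4473, 234.1484]), array([389.4295, 234.1343]), array([255.4363, 266.3084]), array([387.4503, 266.2824])]
-0.034 [array([252.2476, 236.2455]), array([390.6236, 236.2303]), array([254.3062, 268.8927]), array([388.5751, 268.8652])]
```

View pics/c11.png

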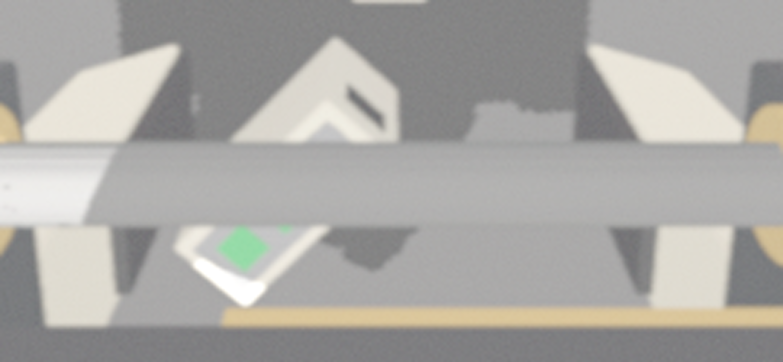

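The closing went wrong, and the pictures show why. In all three cameras the finger ends sit about 30 mm behind the reported TCP, so the pads only caught the module's top edge. The module is upright again at wrist (324,185). I'll allow for the 30 mm from here on.

{"api": "servo_tool", "payload": {"plan": [[[-0.6, 0.06, -5], [0, 0, 0]], [[-0.6, 0.06, -10], [0, 0, 0]], [[-0.6, 0.06, -14], [0, 0, 0]], [[-0.6, 0.06, -16], [0, 0, 0]], [[-0.6, 0.06, -17.2], [0, 0, 0]], [[-0.6, 0.06, -17.2], [0, 0, 0]], [[-0.6, 0.06, -17.2], [0, 0, 0]]]}}

```text
clock: 7.05
position: [0.4929, -0.0026, -0.0155]
ee_rot: [-0.334, 1.538, 0.333]
force: [0.5, 0.3, 1.0]
width: 0.798
```

{"api": "servo_tool", "payload": {"plan": [[[0, 0, 0], [0, 0, 0]], [[0, 0, 0], [0, 0, 0]], [[0, 0, 0], [0, 0, 0]], [[0, 0, 0], [0, 0, 0]], [[0, 0, 0], [0, 0, 0]], [[0, 0, 0], [0, 0, 0]], [[0, 0, 0], [0, 0, 0]]], "grip": 0, "squeeze": 25}}

```text
clock: 7.75
position: [0.4929, -0.0026, -0.0154]
ee_rot: [-0.334, 1.538, 0.333]
force: [0.3, 0.8, 1.9]
width: 0.283
```

{"api": "servo_tool", "payload": {"plan": [[[0, 0, 4], [0, 0, 0]], [[0, 0, 9], [0, 0, 0]], [[1, -4, 13], [0, 0, -8]], [[2, -8, 16.5], [0, 0, -16]], [[3, -13, 16.5], [0, 0, -24]], [[4, -18, 16.5], [0, 0, -32]], [[4.6, -23, 16.5], [0, 0, -40]], [[4.6, -27.2, 16.5], [0, 0, -44.9]], [[4.6, -27.2, 16.5], [0, 0, -44.9]], [[4.6, -27.2, 16.5], [0, 0, -44.9]], [[4.6, -27.2, 16.5], [0, 0, -44.9]], [[4.6, -27.2, 16.5], [0, 0, -44.9]]]}}

```text
clock: 8.95
position: [0.5392, -0.2725, 0.1493]
ee_rot: [0.277, 1.548, -0.28]
force: [0.4, 0.2, 0.2]
width: 0.282
```

```bash
python3 - <<'E'
from h import *
p=shot('wrist','w5.png');s=arm.observe();print(s['position'],s['ee_rot'],s['width'],s['force'],s['clock'])
E
```

```text
[ 0.5392042  -0.27266904  0.14944554] [ 0.27668031  1.54733571 -0.28070545] 0.28015063232977905 [ 0.58956467  0.46059004 -0.33349643] 9.0
```

View pics/w5.png

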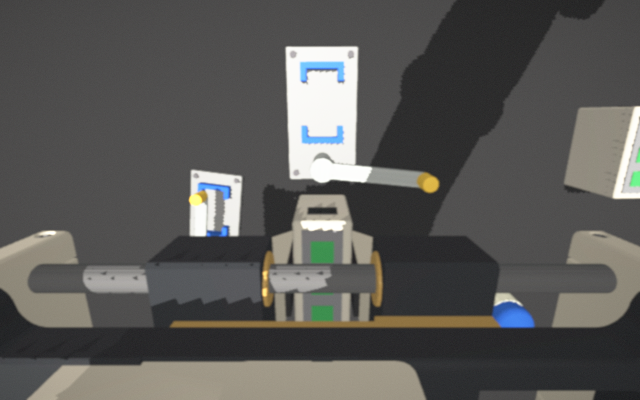

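```bash
python3 - <<'E'
from h import *
a=cv2.imread('pics/w5.png')
g=a[40:195,280:365]; cv2.imwrite('pics/c12.png',cv2.resize(g,(170*2,155*4//1),interpolation=cv2.INTER_CUBIC)[:600])
cv2.imwrite('pics/c12.png',cv2.resize(a[40:188,275:375],(400,592),interpolation=cv2.INTER_CUBIC))
# blue mask contour
hsv=cv2.cvtColor(a,cv2.COLOR_BGR2HSV); m=cv2.inRange(hsv,(100,120,60),(125,255,255)); m[:, :280]=0;m[:,365:]=0;m[:40]=0;m[155:]=0
ys,xs=np.nonzero(m); print(xs.min(),xs.max(),ys.min(),ys.max())
E
```

```text
301 343 62 142
```

View pics/c12.png

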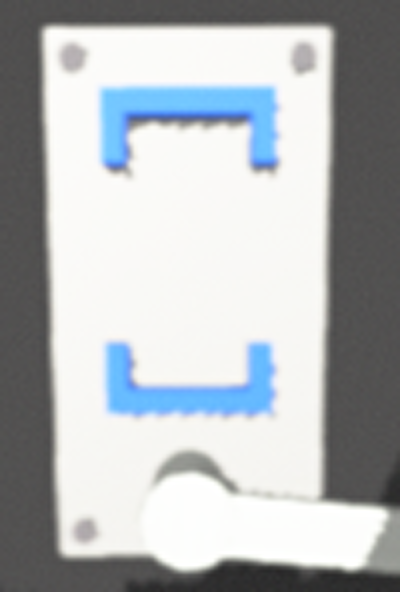

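```bash
python3 - <<'E'
from h import *
np.set_printoptions(precision=4,suppress=True)
p=shot('wrist');s=arm.observe();T=R.from_rotvec(s['ee_rot']).as_matrix()
print('tcp',s['position'],'yaw',np.degrees(np.arctan2(T[1,1],T[0,1])),T[:,0])
U=lambda c:[(275+(x+.5)/4-.5,40+(y+.5)/4-.5) for x,y in c]
def q(n,c,z):
    P=np.array([onz(p,u,z)[:2] for u in U(c)]);print(n,P.mean(0),[np.linalg.norm(P[i]-P[(i+1)%4]).round(4) for i in range(4)],[np.degrees(np.arctan2(*(P[(i+1)%4]-P[i])[::-1])).round(1) for i in range(4)]);return P
q('inner',[(127,113),(252,113),(248,390),(132,390)],.02)
q('outer',[(101,88),(276,88),(271,413),(107,413)],.02)
q('plateL',[(43,28),(332,28),(322,500),(62,555)],.008)
piv=onz(p,U([(188,521)])[0],.063)[:2]; post=onz(p,(427,184),.081)[:2]; print('piv',piv,'post',post,np.linalg.norm(piv-post))
for a in (-19.5,-20,-20.5,-21): print(a,piv-.058*np.r_[np.cos(np.radians(a)),np.sin(np.radians(a))])
# module in hand: top center/edges at z
im=cv2.imread('pics/w5.png'); cv2.imwrite('pics/c13.png',cv2.resize(im[185:265,260:385],None,fx=6,fy=6,interpolation=cv2.INTER_CUBIC))
E
```

```text
tcp [ 0.5392 -0.2729  0.1496] yaw 69.62036139076731 [ 0.0051 -0.0037 -1.    ]
inner [ 0.4627 -0.2442] [np.float64(0.0294), np.float64(0.0641), np.float64(0.0289), np.float64(0.0641)] [np.float64(69.6), np.float64(-20.5), np.float64(-110.4), np.float64(160.0)]
outer [ 0.4627 -0.2445] [np.float64(0.041), np.float64(0.0752), np.float64(0.0411), np.float64(0.0752)] [np.float64(69.6), np.float64(-20.2), np.float64(-110.4), np.float64(159.7)]
plateL [ 0.4703 -0.2472] [np.float64(0.0695), np.float64(0.1141), np.float64(0.0709), np.float64(0.129)] [np.float64(69.6), np.float64(-19.9), np.float64(-98.3), np.float64(160.1)]
piv [ 0.5165 -0.2646] post [ 0.5554 -0.1848] 0.08877105295955667
-19.5 [ 0.4618 -0.2452]
-20 [ 0.462  -0.2447]
-20.5 [ 0.4621 -0.2443]
-21 [ 0.4623 -0.2438]
```

View pics/c13.png

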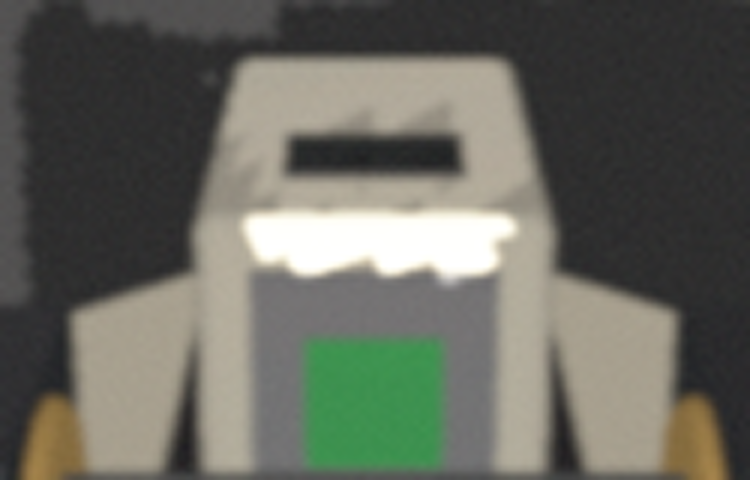

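```bash
python3 - <<'E'
from h import *
np.set_printoptions(precision=4,suppress=True)
p=shot('wrist');s=arm.observe();T=R.from_rotvec(s['ee_rot']).as_matrix()
o=s['position']
for u,dz in (((292.0,220.3),.0614),((352.6,220.3),.0614),((299.2,194.5),.0154),((345.5,194.5),.0154)):
    print(T.T@(onz(p,u,o[2]+dz)-o))
d=np.array([.4627,-.2444])-o[:2]; print('shift',d, 'in tool y,z',T[:2,1]@d,T[:2,2]@d,s['clock'])
E
```

```text
[-0.0616 -0.0125 -0.0282]
[-0.0616  0.0132 -0.0282]
[-0.0155 -0.0127 -0.0279]
[-0.0156  0.0136 -0.0279]
shift [-0.0765  0.0288] in tool y,z 0.0003167358817949463 -0.08172906233075115 9.1
```

{"api": "servo_tool", "payload": {"plan": [[[-4, 1.5, 0], [0, 0, 0]], [[-7.84, 2.9, -2], [0, 0, 0]], [[-7.84, 2.9, -7], [0, 0, 0]], [[-7.84, 2.9, -11], [0, 0, 0]], [[-7.84, 2.9, -13.2], [0, 0, 0]], [[-7.84, 2.9, -13.2], [0, 0, 0]], [[-7.84, 2.9, -13.2], [0, 0, 0]], [[-7.84, 2.9, -13.2], [0, 0, 0]]]}}

```text
clock: 9.9
position: [0.462, -0.2447, 0.0191]
ee_rot: [0.276, 1.545, -0.282]
force: [0.2, -0.0, -0.4]
width: 0.283
```

```bash
python3 - <<'E'
from h import *
p=shot('wrist','w6.png');s=arm.observe();print(s['position'],s['ee_rot'],s['width'],s['force'],s['clock'])
q=shot('side')
cv2.imwrite('pics/c14.png',np.hstack([cv2.resize(p['frame'][130:280,240:400],None,fx=3,fy=3,interpolation=cv2.INTER_CUBIC),cv2.resize(q['frame'][235:335,240:340],(450,450),interpolation=cv2.INTER_CUBIC)])[:, :800])
# expected tcp target
T=R.from_rotvec(s['ee_rot']).as_matrix(); c=s['position']+T@np.array([0,.0004,.0019]); print('module xy',c, 'err',c[:2]-[.4627,-.2444])
E
```

```text
[ 0.46202222 -0.24461623  0.01910968] [ 0.27621124  1.54434047 -0.28144867] 0.28463445202815524 [-0.02654717  0.36669954 -2.12636991] 9.95
module xy [ 0.46394251 -0.24490303  0.0191257 ] err [ 0.00124251 -0.00050303]
```

View pics/c14.png

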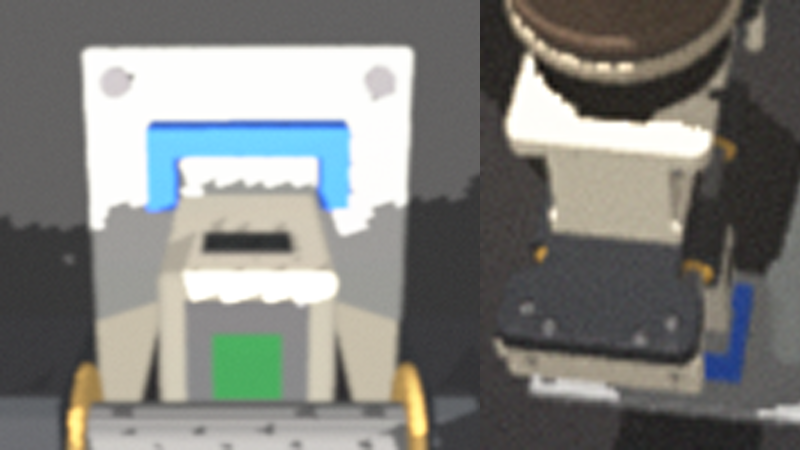

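{"api": "servo_tool", "payload": {"plan": [[[-0.12, 0.05, -0.5], [0, 0, 0]], [[-0.12, 0.05, -1.2], [0, 0, 0]], [[-0.12, 0.05, -1.8], [0, 0, 0]], [[-0.12, 0.05, -2.3], [0, 0, 0]], [[-0.12, 0.05, -2.7], [0, 0, 0]], [[-0.12, 0.05, -2.8], [0, 0, 0]], [[-0.12, 0.05, -2.8], [0, 0, 0]]]}}

```text
clock: 10.7
position: [0.4608, -0.2441, -0.0084]
ee_rot: [0.277, 1.544, -0.281]
force: [-2.6, 3.1, 14.7]
width: 0.284
```

```bash
python3 - <<'E'
from h import *
p=shot('wrist','w7.png');s=arm.observe();print(s['position'],s['ee_rot'],s['width'],s['force'],s['clock'])
cv2.imwrite('pics/c15.png',cv2.resize(p['frame'][130:280,240:400],None,fx=4,fy=4,interpolation=cv2.INTER_CUBIC))
E
```

```text
[ 0.46080401 -0.24408906 -0.00841328] [ 0.27704311  1.54397869 -0.28107104] 0.27961153694292246 [-3.01555071  2.44176795 13.99617567] 10.75
```

View pics/c15.png

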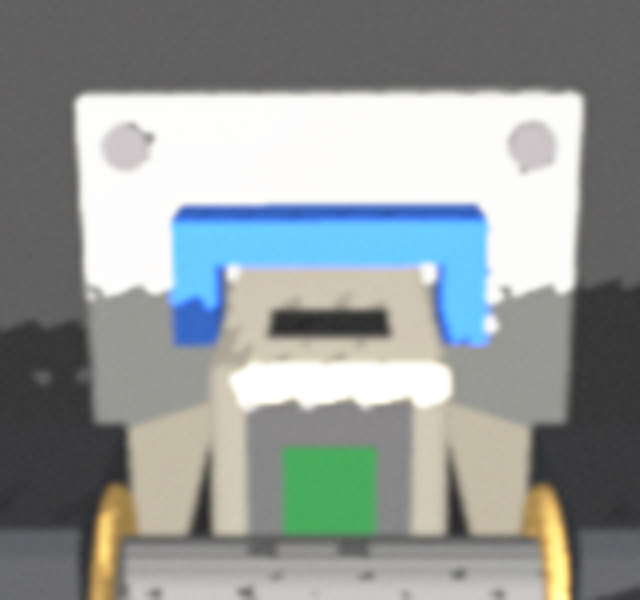

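{"api": "servo_tool", "payload": {"plan": [[[0, 0, 0], [0, 0, 0]], [[0, 0, 0], [0, 0, 0]], [[0, 0, 0], [0, 0, 0]], [[0, 0, 3], [0, 0, 0]], [[0, 0, 7], [0, 0, 0]], [[0, 0, 11], [0, 0, 0]], [[5, 3.5, 11], [0, 0, 0]], [[9.57, 6.2, 11], [0, 0, 0]], [[9.57, 6.2, 11], [0, 0, 0]], [[9.57, 6.2, 11], [0, 0, 0]], [[9.57, 6.2, 11], [0, 0, 0]]], "grip": 0.6, "squeeze": 12}}

```text
clock: 11.85
position: [0.5555, -0.1826, 0.101]
ee_rot: [0.277, 1.545, -0.282]
force: [-0.8, -0.8, 0.3]
width: 0.602
```

```bash
python3 - <<'E'
from h import *
p=shot('wrist','w8.png');s=arm.observe();print(s['position'],s['ee_rot'],s['width'],s['force'],s['clock'])
print(proj(p,(.5565,-.1818,.081)),proj(p,(.4627,-.2444,.054)))
q=shot('side','s8.png')
cv2.imwrite('pics/c16.png',cv2.resize(q['frame'][220:350,220:360],None,fx=4,fy=4,interpolation=cv2.INTER_CUBIC))
E
```

```text
[ 0.55505163 -0.18325091  0.1012275 ] [ 0.27778811  1.5451035  -0.28297645] 0.601046848577808 [-0.87628858 -0.28078051  0.21569715] 11.9
[323.57987238 221.23500307] [198.19528073 123.1225637 ]
```

View pics/w8.png

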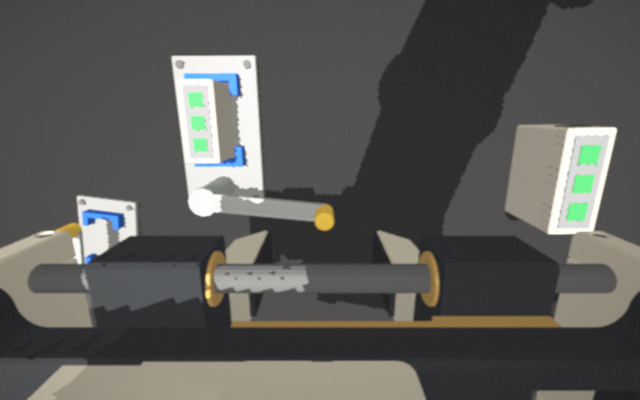

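View pics/c16.png

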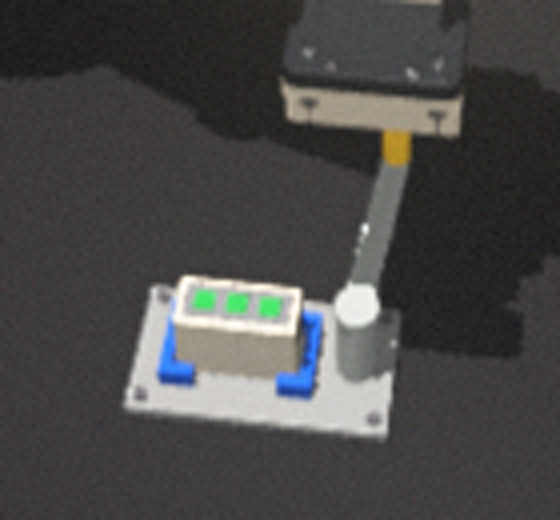

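{"api": "servo_tool", "payload": {"plan": [[[0.05, 0.18, -3], [0, 0, 0]], [[0.05, 0.18, -5.5], [0, 0, 0]], [[0.05, 0.18, -6.2], [0, 0, 0]], [[0.05, 0.18, -6.2], [0, 0, 0]], [[0.05, 0.18, -6.2], [0, 0, 0]]]}}

```text
clock: 12.45
position: [0.5556, -0.1825, 0.0404]
ee_rot: [0.279, 1.544, -0.284]
force: [0.2, -0.1, 0.5]
width: 0.599
```

{"api": "servo_tool", "payload": {"plan": [[[0, 0, 0], [0, 0, 0]], [[0, 0, 0], [0, 0, 0]], [[0, 0, 0], [0, 0, 0]], [[0, 0, 0], [0, 0, 0]], [[0, 0, 0], [0, 0, 0]], [[0, 0, 0], [0, 0, 0]]], "grip": 0}}

```text
clock: 13.05
position: [0.5562, -0.1814, 0.0404]
ee_rot: [0.279, 1.544, -0.283]
force: [-1.5, -2.1, 0.2]
width: 0.143
```

{"api": "servo_tool", "payload": {"plan": [[[-1.73, 0.63, 0], [0, 0, 0]], [[-3.64, 0.89, 0], [0, 0, 0]], [[-5.56, 0.76, 0], [0, 0, 0]], [[-7.41, 0.23, 0], [0, 0, 0]], [[-9.1, -0.67, 0], [0, 0, 0]], [[-10.58, -1.91, 0], [0, 0, 0]], [[-11.76, -3.42, 0], [0, 0, 0]], [[-12.36, -4.56, 0], [0, 0, 0]], [[-12.61, -5.15, 0], [0, 0, 0]], [[-12.73, -5.6, 0], [0, 0, 0]], [[-12.73, -5.6, 0], [0, 0, 0]]]}}

```text
clock: 14.15
position: [0.4287, -0.2325, 0.0398]
ee_rot: [0.283, 1.548, -0.275]
force: [-1.9, 16.5, 8.0]
width: 0.143
```

{"api": "servo_tool", "payload": {"plan": [[[0, 0, 0], [0, 0, 0]], [[0, 0, 0], [0, 0, 0]], [[0, 0, 0], [0, 0, 0]], [[0, 0, 0], [0, 0, 0]], [[0, 0, 4], [0, 0, 0]], [[0, 0, 9], [0, 0, 0]], [[2.5, 4, 13], [0, 0, 8]], [[5, 8, 17], [0, 0, 16]], [[5, 8, 17], [0, 0, 16]], [[5, 8, 17], [0, 0, 16]]], "grip": 0.6}}

```text
clock: 15.15
position: [0.4819, -0.1504, 0.2121]
ee_rot: [0.061, 1.561, -0.052]
force: [-1.1, 0.2, -0.2]
width: 0.601
```

```bash
python3 - <<'E'
from h import *
p=shot('wrist','w9.png');s=arm.observe();print(s['position'],s['ee_rot'],s['width'],s['force'],s['clock'])
q=shot('side','s9.png');r=shot('scene')
cv2.imwrite('pics/c17.png',np.hstack([cv2.resize(q['frame'][235:335,240:340],(400,400),interpolation=cv2.INTER_CUBIC),cv2.resize(r['frame'][190:290,190:290],(400,400),interpolation=cv2.INTER_CUBIC)]))
E
```

```text
[ 0.47989295 -0.15194423  0.21057287] [ 0.06240924  1.56336843 -0.05456631] 0.5957590325345312 [-0.31730322  1.20977627 -0.25218934] 15.2
```

View pics/c17.png

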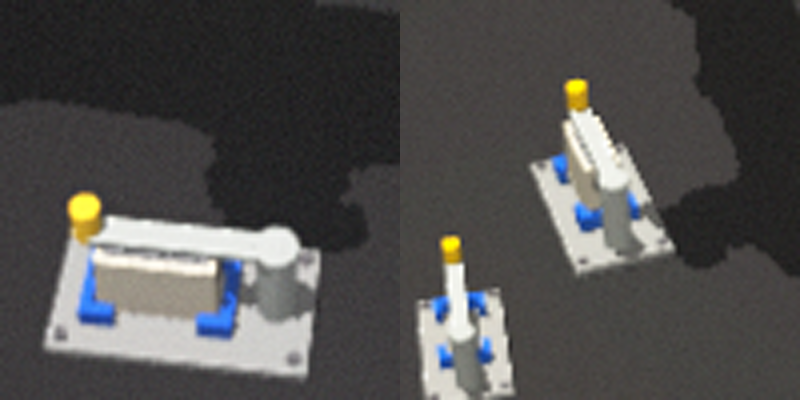

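View pics/w9.png

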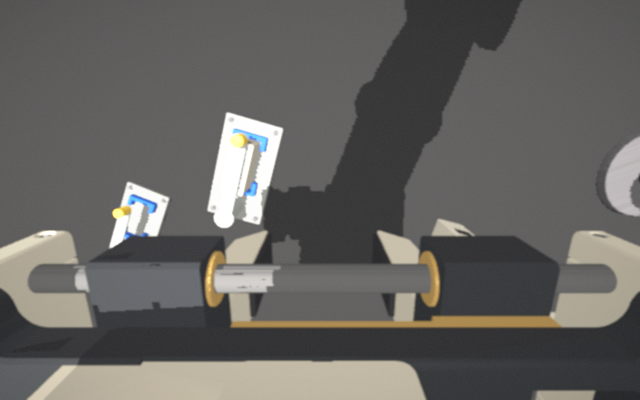

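{"api": "servo_tool", "payload": {"plan": [[[1, 5, 2], [0, 0, 5]], [[2, 10, 2], [0, 0, 10]], [[3, 15, 2], [0, 0, 15]], [[4, 20, 2], [0, 0, 20]], [[5, 25, 2], [0, 0, 23]], [[6, 29.8, 2], [0, 0, 23]], [[7, 34.6, 2], [0, 0, 23]], [[8, 39, 2], [0, 0, 23]], [[9.4, 43.1, 2], [0, 0, 23]], [[9.4, 43.1, 2], [0, 0, 23]], [[9.4, 43.1, 2], [0, 0, 23]], [[9.4, 43.1, 2], [0, 0, 23]]]}}

```text
clock: 16.5
position: [0.5721, 0.2747, 0.2283]
ee_rot: [-0.248, 1.555, 0.254]
force: [-0.3, 0.3, 0.6]
width: 0.6
```

```bash
python3 - <<'E'
from h import *
p=shot('wrist','w10.png');s=arm.observe();print(s['position'],s['ee_rot'],s['width'],s['force'],s['clock'])
T=R.from_rotvec(s['ee_rot']).as_matrix();print(np.degrees(np.arctan2(T[1,1],T[0,1])),T[:,0])
for q in ('lamp_grip','lamp_button'): print(q,[(np.round(r['at']),round(r['score'],2)) for r in arm.search_frame(p,q)][:3])
cv2.imwrite('pics/c18.png',cv2.resize(p['frame'][60:230,240:400],None,fx=3.5,fy=3.5,interpolation=cv2.INTER_CUBIC))
E
```

```text
[0.57208995 0.27478119 0.22876505] [-0.24780503  1.55464273  0.25426709] 0.6012246510203703 [ 0.643421   -0.55755117 -0.53370017] 16.55
108.33163231198911 [ 8.52669796e-04  4.29097439e-03 -9.99990430e-01]
lamp_grip [(array([332., 131.]), 0.56)]
lamp_button [(array([352., 135.]), 0.68)]
```

View pics/w10.png

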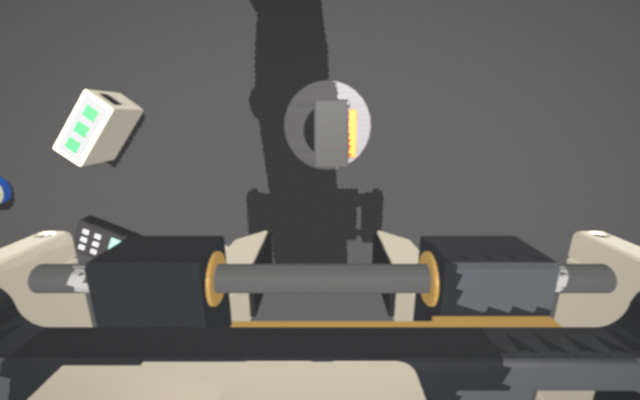

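View pics/c18.png

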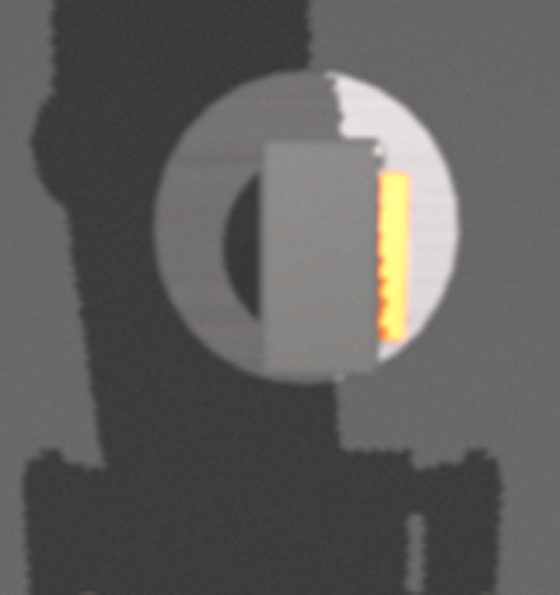

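```bash
python3 - <<'E'
from h import *
np.set_printoptions(precision=4,suppress=True)
p=shot('wrist');s=arm.observe();T=R.from_rotvec(s['ee_rot']).as_matrix()
U=lambda x,y:(240+x/3.5-.35,60+y/3.5-.35)
P=np.array([onz(p,U(*c),.18)[:2] for c in [(263,140),(382,138),(382,375),(263,375)]]);print(P,P.mean(0),[np.linalg.norm(P[i]-P[(i+1)%4]).round(4) for i in range(4)])
print([np.degrees(np.arctan2(*(P[(i+1)%4]-P[i])[::-1])).round(1) for i in range(4)])
c=P.mean(0)+T[:2,1]*.0007; print('shift cm',(c-s['position'][:2])*100,(.110-s['position'][2])*100)
E
```

```text
[[0.4957 0.2453]
 [0.4876 0.2684]
 [0.534  0.2851]
 [0.5422 0.2604]] [0.5149 0.2648] [np.float64(0.0246), np.float64(0.0493), np.float64(0.026), np.float64(0.0488)]
[np.float64(109.3), np.float64(19.7), np.float64(-71.7), np.float64(-162.0)]
shift cm [-5.7347 -1.0514] -11.942237121315879
```

{"api": "servo_tool", "payload": {"plan": [[[-3, -0.5, 0], [0, 0, 0.5]], [[-5.73, -1.05, 0], [0, 0, 0.5]], [[-5.73, -1.05, 0], [0, 0, 0.5]], [[-5.73, -1.05, -4], [0, 0, 0.5]], [[-5.73, -1.05, -8], [0, 0, 0.5]], [[-5.73, -1.05, -10.5], [0, 0, 0.5]], [[-5.73, -1.05, -11.7], [0, 0, 0.5]], [[-5.73, -1.05, -11.7], [0, 0, 0.5]], [[-5.73, -1.05, -11.7], [0, 0, 0.5]]], "grip": 0.75, "squeeze": 30}}

```text
clock: 17.6
position: [0.5157, 0.2656, 0.1135]
ee_rot: [-0.254, 1.551, 0.263]
force: [0.6, -0.6, -0.2]
width: 0.751
```

```bash
python3 - <<'E'
from h import *
p=shot('wrist','w11.png');s=arm.observe();print(s['position'],s['ee_rot'],s['width'],s['force'],s['clock'])
q=shot('side');r=shot('scene')
cv2.imwrite('pics/c19.png',np.hstack([cv2.resize(q['frame'][70:170,220:320],(400,400),interpolation=cv2.INTER_CUBIC),cv2.resize(r['frame'][105:205,325:425],(400,400),interpolation=cv2.INTER_CUBIC)]))
cv2.imwrite('pics/c20.png',cv2.resize(p['frame'][150:280,220:420],None,fx=4,fy=4,interpolation=cv2.INTER_CUBIC))
E
```

```text
[0.51593066 0.26584677 0.11392839] [-0.25366769  1.55053919  0.26340204] 0.7493777802971041 [1.05154214 0.23044755 0.77810779] 17.65
```

View pics/c19.png

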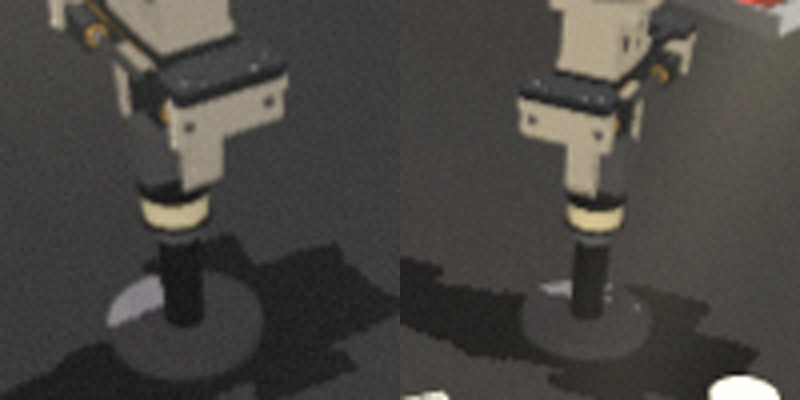

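View pics/c20.png

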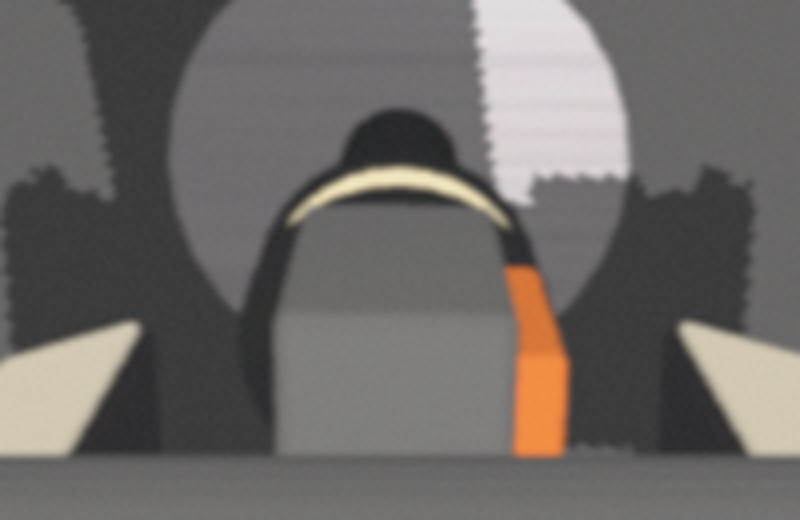

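{"api": "servo_tool", "payload": {"plan": [[[0.05, -0.15, 0], [0, 0, 0]], [[0.05, -0.15, 0], [0, 0, 0]], [[0.05, -0.15, 0], [0, 0, 0]], [[0.05, -0.15, 0], [0, 0, 0]], [[0.05, -0.15, 0], [0, 0, 0]], [[0.05, -0.15, 0], [0, 0, 0]], [[0.05, -0.15, 0], [0, 0, 0]], [[0.05, -0.15, 0], [0, 0, 0]]], "grip": 0, "squeeze": 35}}

```text
clock: 18.55
position: [0.5162, 0.2644, 0.1139]
ee_rot: [-0.254, 1.551, 0.264]
force: [-1.6, 0.5, 1.4]
width: 0.286
```

{"api": "servo_tool", "payload": {"plan": [[[0, 0, 0.5], [0, 0, 0]], [[0, 0, 1.5], [0, 0, 0]], [[0, 0, 2.5], [0, 0, 0]], [[0, 0, 3.5], [0, 0, 0]], [[0, 0, 4.5], [0, 0, 0]], [[0, 0, 5.5], [0, 0, 0]], [[0, 0, 6.5], [0, 0, 0]], [[0, 0, 7.5], [0, 0, 0]], [[0, 0, 8.5], [0, 0, 0]], [[0, 0, 9.2], [0, 0, 0]], [[0, 0, 9.7], [0, 0, 0]], [[0, 0, 9.7], [0, 0, 0]]]}}

```text
clock: 19.75
position: [0.5162, 0.2644, 0.2115]
ee_rot: [-0.253, 1.55, 0.264]
force: [-0.7, -0.6, -2.7]
width: 0.289
```

{"api": "servo_tool", "payload": {"plan": [[[0, 0, 0.2], [0, 0, 0]], [[0, 0, 0.4], [0, 0, 0]], [[0, 0, 0.5], [0, 0, 0]], [[0, 0, 0.5], [0, 0, 0]], [[0, 0, 0.5], [0, 0, 0]]]}}

```text
clock: 20.25
position: [0.516, 0.2643, 0.2141]
ee_rot: [-0.254, 1.552, 0.263]
force: [8.7, 4.0, -22.5]
width: 0.288
```

```bash
python3 - <<'E'
from h import *
p=shot('wrist','w12.png');s=arm.observe();print(s['position'],s['width'],s['force'],s['clock'])
q=shot('side','s12.png');r=shot('scene')
cv2.imwrite('pics/c21.png',np.hstack([cv2.resize(q['frame'][30:170,210:350],(400,400),interpolation=cv2.INTER_CUBIC),cv2.resize(r['frame'][65:205,305:445],(400,400),interpolation=cv2.INTER_CUBIC)]))
E
```

```text
[0.51603967 0.26430239 0.21415254] 0.29323891443440586 [  8.64772873   3.77486281 -22.85658288] 20.3
```

View pics/c21.png

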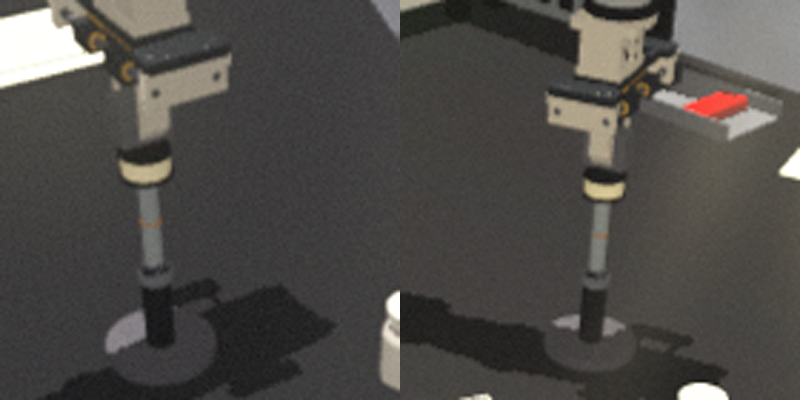

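View pics/s12.png

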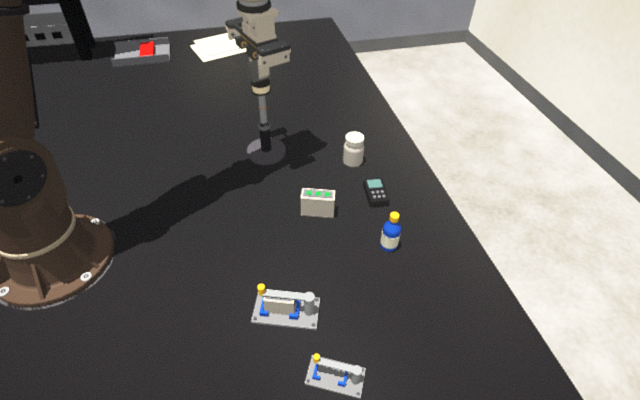

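View pics/w12.png

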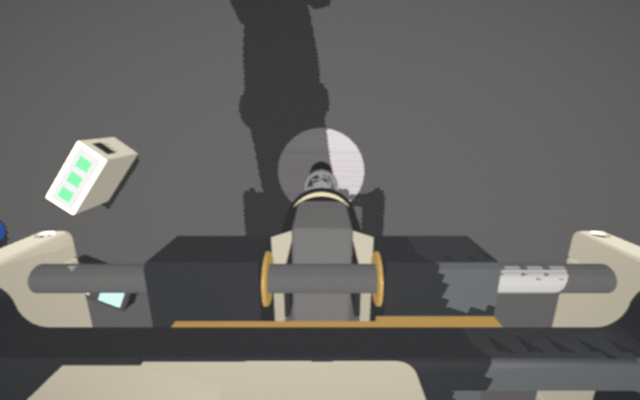

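{"api": "servo_tool", "payload": {"plan": [[[0, 0, 0.15], [0, 0, 0]], [[0, 0, 0.15], [0, 0, 0]], [[0, 0, 0.15], [0, 0, 0]], [[0, 0, 0.15], [0, 0, 0]], [[0, 0, 0.15], [0, 0, 0]], [[0, 0, 0.15], [0, 0, 0]]]}}

```text
clock: 21.0
position: [0.516, 0.2643, 0.2141]
ee_rot: [-0.255, 1.553, 0.262]
force: [6.3, 2.3, -15.5]
width: 0.285
```

```bash
python3 - <<'E'
from h import *
p=shot('wrist');s=arm.observe();print(s['position'],s['width'],s['force'],s['clock'])
q=shot('side'); T=arm.search_frame(q,'lever_post'); print([(r['at'],r['score']) for r in T[:2]])
print('lever: post expected shut',proj(q,(.430,-.2331,.081)))
cv2.imwrite('pics/c22.png',cv2.resize(q['frame'][270:340,240:340],None,fx=6,fy=6,interpolation=cv2.INTER_CUBIC))
E
```

```text
[0.51599093 0.26428374 0.21409062] 0.28872999327931215 [  5.82500672   4.06892343 -15.48442217] 21.05
[([284.4, 292.6], 0.9), ([341.6, 365.0], 0.57)]
lever: post expected shut [259.88907134 285.5410954 ]
```

View pics/c22.png

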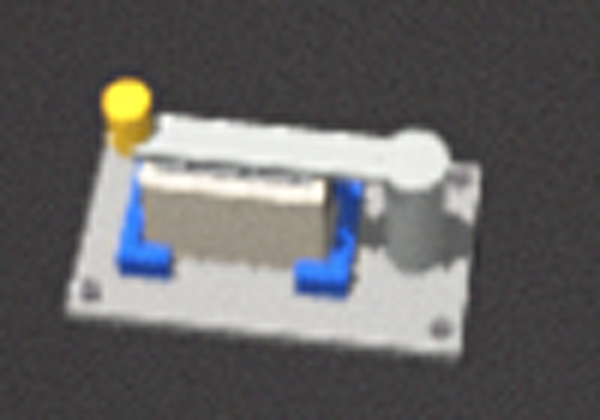

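```bash
python3 - <<'E'
from h import *
q=shot('side')
a=onz(q,(261,286.5),.081)[:2];b=onz(q,(309,296.2),.063)[:2]
pl=[onz(q,(240+x/6,270+y/6),.008)[:2] for x,y in [(68,316),(462,355)]]
d=a-b;e=pl[0]-pl[1];print(d,np.linalg.norm(d),np.degrees(np.arctan2(d[1],d[0])),np.degrees(np.arctan2(e[1],e[0])))
s=arm.observe();print(s['position'],s['force'])
E
```

```text
[-0.08626997  0.0305964 ] 0.09153495392061818 160.47250240072322 160.40760335552113
[0.51600925 0.26428002 0.21411624] [  5.40402468   3.45455701 -14.7110702 ]
```

Lever is parallel to the plate to within 0.1° (160.5° against 160.4°), so it is shut. The lantern is steady at its stop and still gripped. Handing in.

```bash
python3 -c "
from cell import arm
print(arm.sign_off())"
```

```text
the job is handed in; nothing more can be done
None
```

I finished the job in the order asked and handed it in at about 21 s on the clock; the sign-off gave no verdict.

- **Module:** the smaller module is upright in the pocket of the larger nest. It met the plate with about 14 N of push at the expected depth, and I let go of it.
- **Lever:** I pinched the post and swung it to its end stop, where it pushed back with about 16 N. The bar clears the module, and the last picture shows the lever in line with the plate to within 0.1°.
- **Lantern:** I gripped it with 35 N, with the opening down to about 26 mm, so the button is in. It rose 100 mm to its top stop and held steady with about 15 N of pull. It was still gripped there at hand-in.
- **Jar, bottle and meter:** not approached; the last side picture shows them standing where they were.

**What went wrong or disagreed:**
- **First grasp failed:** the fingers really end about 30 mm behind the reported TCP. My first try therefore tilted the module and moved it about 4 mm. It settled upright again, and I allowed for the 30 mm after that.
- **Cameras disagree:** positions from the side and wrist cameras differed by 3 to 7 mm; I used the wrist camera for the grasps and the fit.

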